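# Stir the oiled wooden beads

## Task

The wooden beads in the green tub have just been oiled and must not dry stuck together. Take the stirrer with the blue handle, put its foot down on the tub's floor on the side nearest the robot, and stir once all the way round the tub clockwise as seen from above, back to where you began, so that the dark bead is pushed at least 1 cm from its place but stays in the tub. Then stand the stirrer upright on the round cork pad, its whole foot on the pad, and let go.

Things in the scene. Friction and masses are not known exactly. Their poses are not given: they have to be found in the camera images.
- stirrer_mid (a point): Wooden stirrer, upright, 170 mm tall, 0.13 kg: round flat foot 40 mm across, 18 mm high, coned to a 14 mm rod by 32 mm; at the top a round blue handle, 24 mm across, 105 to 170 mm above the underside: grip here. This point: on the axis, half-way up, 85 mm above the underside; the handle's middle is 52 mm above it. z runs up to the handle. Its twin with a red handle is not wanted.
- tub: Green round tub fixed to the table, 218 mm across, 55 mm high, wall 4 mm, inside 207 mm, floor 5 mm thick. Origin: centre of its underside. z up, x straight away from the robot (near side -x), y left. Seven loose beads, 28 mm wide, 24 mm high, in one layer within 65 mm of the centre; none on the near side, bare 50 to 70 mm from the centre. Clockwise from there come left, far, right side.
- dark_bead_mid (a point): The one dark brown bead (the other six are pale), 28 mm wide, 24 mm high, loose on the tub's floor 40 to 60 mm from the tub's centre. This point is its centre, 12 mm above the floor of the tub. The stirrer's foot pushes it if its axis goes round 40 to 55 mm from the tub's centre.
- pad: Round brown cork pad lying fixed on the table, 110 mm in diameter, 6 mm thick. Origin: centre of its underside, on the table; z up. A grey pad of the same size is not wanted.
Things that resemble listed ones, but are neither listed nor needed, are in the scene too. Leave any pink or purple look-alike of the pad alone. Several things have the shape of the tub; the one meant has the colours described above.

How it is judged:
On the way, in this order (a step that is already met when the one before it is completed fails the run):
1. the stirrer's foot is down among the beads at the tub's near side (z of stirrer_mid in the frame of tub below 0.105 m and angle between stirrer_mid's own z axis and vertical below 0.45 rad and x of stirrer_mid in the frame of tub below -0.025 m and y of stirrer_mid in the frame of tub between -0.025 and 0.025 m and horizontal distance between stirrer_mid and tub below 0.11 m), for 0.05 s.
2. the stirrer's foot is down among the beads at the tub's left side (z of stirrer_mid in the frame of tub below 0.105 m and angle between stirrer_mid's own z axis and vertical below 0.45 rad and y of stirrer_mid in the frame of tub above 0.025 m and x of stirrer_mid in the frame of tub between -0.025 and 0.025 m and horizontal distance between stirrer_mid and tub below 0.11 m), for 0.05 s.
3. the stirrer's foot is down among the beads at the tub's far side (z of stirrer_mid in the frame of tub below 0.105 m and angle between stirrer_mid's own z axis and vertical below 0.45 rad and x of stirrer_mid in the frame of tub above 0.025 m and y of stirrer_mid in the frame of tub between -0.025 and 0.025 m and horizontal distance between stirrer_mid and tub below 0.11 m), for 0.05 s.
4. the stirrer's foot is down among the beads at the tub's right side (z of stirrer_mid in the frame of tub below 0.105 m and angle between stirrer_mid's own z axis and vertical below 0.45 rad and y of stirrer_mid in the frame of tub below -0.025 m and x of stirrer_mid in the frame of tub between -0.025 and 0.025 m and horizontal distance between stirrer_mid and tub below 0.11 m), for 0.05 s.
5. the stirrer's foot is down among the beads at the tub's near side again (all of step 1), for 0.05 s.
At the end, for the whole second after the job is handed in: The stirrer stands released and upright (within 7 degrees) on the cork pad, its axis within 36 mm of the pad's centre; the dark bead lies in the tub, more than 10 mm from where it was at the start (horizontal distance between stirrer_mid and pad below 0.036 m and angle between stirrer_mid's own z axis and vertical below 0.12 rad and z of stirrer_mid in the frame of pad between 0.083 and 0.099 m and distance of dark_bead_mid from where it was at the start of the episode above 0.01 m and horizontal distance between dark_bead_mid and tub below 0.1 m and z of dark_bead_mid in the frame of tub below 0.05 m); the robot touches nothing.
It fails at once if the dark bead leaves the tub (horizontal distance between dark_bead_mid and tub above 0.12 m).
It also fails if it takes over 58 s, if anything falls off the work surface, if the arm or the gripper's body presses on something with over 40 N, if the wrist force passes 120 N, or if a joint passes its speed limit or range.

## Robot

A 6-joint arm with a two-finger parallel gripper is mounted at the origin on the work surface. World frame = base frame: x ahead of the robot, y to its left, z up, the work surface at z = 0. Lengths are in m, angles in rad, forces in N, time in s.
With the tool pointing down it reaches from about 0.375 to 0.825 m from the base axis. Payload 5.5 kg.
Tool frame: the origin (TCP) lies on the centre line of the jaws, within the pads' length; the fingertips stand 8 mm ahead of it and the grasp point (between the pads) lies 11 mm behind it (tip_reach is the distance from the TCP to the fingertips, in m); z points along the fingers, y is the direction in which the jaws open and shut (so a half turn about z gives the same grasp; the last joint's range is limited). The gripper opens to 85 mm and grips with 20 to 120 N. Pads are 22 mm wide; open, the fingers measure 114 mm over their backs; the gripper's body (76 mm by 85 mm) begins 54 mm behind the grasp point. The pads swing forward as they close: fully open they stand 13 mm farther back than shut.
Start: joints at [1.127, 0.314, -0.047, 1.21, 0, 1.571], TCP at [0.258, 0.542, 0.239] pointing down, gripper open.
Joint ranges: [-2.67, 2.67], [-0.69, 1.73], [-1.03, 1.25], [-2.08, 2.16], [-1.42, 1.45], [-3.14, 3.14]. Speed limits (rad/s): [2.39, 2.39, 3.01, 3.14, 3.14, 3.14].

## Interface

Orientations are given as a unit quaternion [w, x, y, z].
In Python, from plant import * gives the robot as it stands. The module is installed in compiled form; this text tells all that it offers.
- The arm moves only by the tool send_rows, never from a script. Its argument "rows" is one flat list of numbers, 6 for each row, row after row: the shift along the tool's x, y, z in mm, then the turn, a rotation vector about the tool's x, y, z in degrees. A call has 1 to 8 rows; each row shifts and turns the commanded pose from where the row before left it, along the tool's axes as they then stand; what a row does not reach is not made up. A row lasts 1/10 s, in which the tool goes at most 50 mm and 8.59 degrees, less where a joint would pass 70% of its speed; a pose out of reach is approached as far as the arm can. A call with a gripper value outside its range is refused whole. "jaw" is the finger opening in mm, from 0 to 85.4, set as the call begins (left out, the last holds). The fingers move at their own pace and stop on an object; "grip_force" is the grip in N (left out, the last holds). Time passes only in rows, so rows that do not move let the fingers close. It gives the time, the measured TCP pose, the force and the opening at its end, in the units of the state.
- sense(): the state, without advancing time (a new reading comes with each control period).
- grab_frame(name): name is "side" or "top"; returns a dict with "frame" (400x640x3 uint8, blue, green, red), "intrinsics" (3x3 intrinsics, pixels), "k1" (the pictures are not rectified: a ray, as slopes to the right and down, at radius r is drawn at 1 + k1 r^2 times it, then the intrinsics apply), "camera_from_world" (4x4, takes a point from world to camera coordinates). Camera axes: x right, y up, looking along -z (the intrinsics and any distortion apply to the point x, -y, -z); pixel columns grow to the right and rows downward; lengths in m; the calibration is good to about 2 mm. A picture is of the moment at which its call begins. There is no depth.
- job_done(): hands the job in, once; it reports no verdict.
Trained networks look in a picture, given as the dict that the camera call returned (one of the last four; its "shot" number tells which), for a name from the list of things; names that differ only in an ending like _2 or _b are one class to them, and where a whole thing is asked for, a point or a joint stands for the part that bears it (a point fixed in the world has none). Each returns a list of dicts, best first, with "score" (0 to 1); they miss things now and then, are a little off and sometimes report something else, mostly with a low value. They report only what shows in the picture. A call takes as long as a camera call. They do not tell look-alikes from the thing itself.
- cut_out(picture, thing): "mask" (400x640 bool, what is visible of it) and "bbox" ([left, top, right, bottom] in pixels, round what is visible of it).
The state is a dict: "time_s": time; "joint_pos": joint angles; "qvel": joint speeds; "tau": joint torques, N m; "ee_pos": TCP position; "tcp_rot": TCP orientation; "ft_force": force on the tool from outside, world axes, zero at the start; "torque": the same for the moment, N m; "width": finger opening in m.
Only numpy, scipy, OpenCV 4.12 (cv2) and the standard library are available. Lean on these libraries where they do the work, as an engineer would, in place of code of your own. Each camera call takes 0.05 s, during which the arm holds its last target.

## Working session

There is one attempt and no reset: what is moved stays moved. The work goes in short steps, Python scripts to look and compute and a tool call to move; the robot and the scene stay as the last step left them, time stands still between calls to the robot, and variables do not carry over. Pictures are saved under pics/ and viewed, and the job is handed in when it is done.

Besides the shell and the picture viewer there is one more tool, called after "Request:" as name(argument=value, ...) on one line, values as JSON. send_rows: Moves the arm, as the interface text tells. Its arguments: {"type":"object","properties":{"rows":{"type":"array"},"jaw":{"type":"number"},"grip_force":{"type":"number"}},"required":["rows"]}

```bash
mkdir -p pics
cat > h.py <<'E'
from plant import *
import numpy as np, cv2
def proj(f,P):
    T=np.array(f["camera_from_world"]);K=np.array(f["intrinsics"]);P=np.atleast_2d(P)
    c=P@T[:3,:3].T+T[:3,3]
    s=np.c_[c[:,0]/-c[:,2],-c[:,1]/-c[:,2]]
    s=s*(1+f["k1"]*(s**2).sum(1))[:,None]
    return np.c_[s,np.ones(len(s))]@K.T[:,:2]
def ray(f,uv):
    T=np.array(f["camera_from_world"]);K=np.array(f["intrinsics"])
    d=np.linalg.inv(K)@[uv[0],uv[1],1];d=d[:2];s=d.copy()
    for _ in range(30): s=d/(1+f["k1"]*(s@s))
    v=T[:3,:3].T@np.array([s[0],-s[1],-1]);o=-T[:3,:3].T@T[:3,3]
    return o,v
def atz(f,uv,z):
    o,v=ray(f,uv);return o+v*(z-o[2])/v[2]
E
python3 - <<'E'
from h import *
for n in ("side","top"):
    f=grab_frame(n);cv2.imwrite(f"pics/{n}0.png",f["frame"]);print(n,np.round(-np.array(f["camera_from_world"])[:3,:3].T@np.array(f["camera_from_world"])[:3,3],3),f["k1"])
    for t in ("stirrer_mid","tub","dark_bead_mid","pad"):
        for r in cut_out(f,t):
            m=r["mask"];ys,xs=np.nonzero(m);print(t,round(r["score"],2),r["bbox"],xs.mean().round(1),ys.mean().round(1),f["frame"][m].mean(0).round())
s=sense();print(s)
E
```

```text
side [0.264 1.062 0.816] -0.13732300478041845
stirrer_mid 0.92 [330.0, 156.0, 344.4, 213.5] 335.3 183.5 [181. 168. 171.]
tub 0.78 [226.2, 214.7, 307.0, 283.3] 265.4 247.7 [103. 194.  86.]
tub 0.72 [329.5, 292.7, 438.0, 385.2] 386.5 344.3 [201. 172. 244.]
dark_bead_mid 0.38 [244.8, 242.5, 252.0, 251.4] 248.9 246.2 [ 58.  91. 123.]
pad 0.96 [235.5, 176.5, 266.7, 193.2] 251.0 183.9 [199.  83. 160.]
pad 0.78 [319.8, 171.6, 354.9, 188.3] 334.1 178.1 [213. 183. 249.]
pad 0.68 [274.0, 187.0, 310.1, 207.1] 291.8 195.9 [134. 197. 237.]
top [ 0.389 -0.064  1.511] -0.054645303103243205
stirrer_mid 0.74 [373.1, 205.0, 392.0, 220.2] 381.2 211.4 [199. 179. 156.]
tub 0.78 [253.0, 130.0, 328.2, 204.7] 290.0 166.2 [131. 216.  97.]
tub 0.77 [170.5, 240.5, 246.2, 315.2] 207.8 275.9 [222. 201. 247.]
dark_bead_mid 0.63 [290.7, 148.3, 299.9, 156.0] 292.8 152.1 [ 68. 109. 117.]
pad 0.89 [422.1, 183.2, 454.3, 217.9] 435.9 201.1 [252. 238. 255.]
pad 0.64 [371.7, 152.7, 408.6, 184.3] 390.3 166.6 [172. 236. 253.]
{'time_s': 0.5, 'joint_pos': array([ 1.12700327e+00,  3.13513618e-01, -4.71291731e-02,  1.21019325e+00,
        5.61804548e-06,  1.57078249e+00]), 'qvel': array([-8.56272535e-04,  7.12012502e-04,  1.54531276e-03, -3.64187366e-06,
       -8.54026591e-05,  1.41524251e-04]), 'tau': array([-1.05752486e-03, -5.38964939e+01,  3.39752269e+01,  3.45267268e-03,
       -1.04869716e-04, -7.52815623e-07]), 'ee_pos': array([0.25761171, 0.54186262, 0.23927851]), 'tcp_rot': array([-7.11067550e-06,  2.20073298e-01,  9.75483338e-01, -1.87530612e-05]), 'ft_force': array([-0.31530893,  0.32028701,  0.20083832]), 'torque': array([ 0.02292217, -0.01584446, -0.01139064]), 'width': 0.08520820035429955}
```

View pics/side0.png

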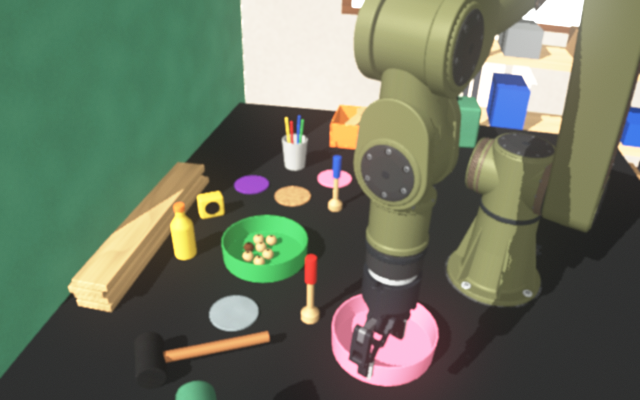

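View pics/top0.png

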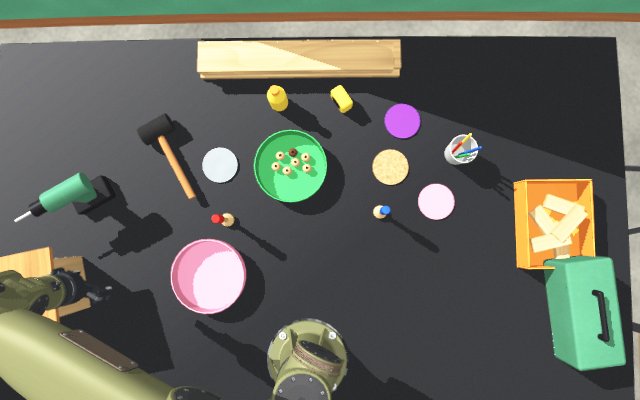

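The side view shows the blue stirrer at (336,183), the red one at (311,290), green tub (265,247), pink tub (386,344), cork pad (292,196), grey pad (234,313), pink pad (335,179) and purple pad (251,184). In the top view they are at blue stirrer (381,212), red (222,219), green tub (290,166), pink tub (208,276), cork pad (390,167), grey pad (220,165), pink pad (436,201) and purple pad (402,121).
I choose the blue stirrer, green tub and cork pad, and now check them in a crop and measure.

```bash
cat > meas.py <<'E'
from h import *
from scipy.optimize import least_squares
a=np.linspace(0,2*np.pi,72,endpoint=False)
def ring(x,y,r,z): return np.c_[x+r*np.cos(a),y+r*np.sin(a),np.full(72,z)]
def bb(p): return np.r_[p.min(0),p.max(0)]
def fit(fs,model,obs,x0):
    def res(x): return np.concatenate([ (bb(proj(f,model(x)))-o) for f,o in zip(fs,obs)])
    r=least_squares(res,x0,x_scale=.01);return r.x,res(r.x)
def blob(m,near):
    n,l,st,c=cv2.connectedComponentsWithStats(m.astype(np.uint8))
    k=1+np.argmin(np.hypot(*(c[1:]-near).T)+1000*(st[1:,4]<15));s=st[k];return np.array([s[0]-.5,s[1]-.5,s[0]+s[2]-.5,s[1]+s[3]-.5]),c[k],l==k
E
python3 - <<'E'
from meas import *
F={n:grab_frame(n) for n in("side","top")}
H={n:cv2.cvtColor(F[n]["frame"],cv2.COLOR_BGR2HSV).astype(int) for n in F}
def col(n,lo,hi,near):
    h=H[n];return blob(np.all((h>=lo)&(h<=hi),-1),near)
fs=[F["side"],F["top"]]
# tub
o=[col("side",(45,90,40),(80,255,255),(265,247))[0],col("top",(45,90,40),(85,255,255),(290,166))[0]];print(o)
for sel in ([0],[1],[0,1]):
    print("tub",fit([fs[i] for i in sel],lambda x:np.r_[ring(x[0],x[1],.109,.055),ring(x[0],x[1],.109,0)],[o[i] for i in sel],[.5,0]))
o=[col("side",(5,60,80),(25,255,255),(292,196))[0],col("top",(5,40,80),(28,255,255),(390,167))[0]];print(o)
for sel in ([0],[1],[0,1]):
    print("pad",fit([fs[i] for i in sel],lambda x:ring(x[0],x[1],.055,.006),[o[i] for i in sel],[.5,-.2]))
o=[col("side",(100,120,40),(130,255,255),(337,165))[0],col("top",(100,120,40),(130,255,255),(385,211))[0]];print(o)
for sel in ([0],[1],[0,1]):
    print("handle",fit([fs[i] for i in sel],lambda x:np.r_[ring(x[0],x[1],.012,.170),ring(x[0],x[1],.012,.105)],[o[i] for i in sel],[.4,-.2]))
for n,(u,v) in (("top",(293,152)),("side",(249,246))):
    for t in cut_out(F[n],"dark_bead_mid"): 
        ys,xs=np.nonzero(t["mask"]);print("dark",n,t["score"],atz(F[n],(xs.mean(),ys.mean()),.02))
c1=cv2.resize(F["top"]["frame"][120:240,240:460],None,fx=3.4,fy=3.4,interpolation=2)
cv2.imwrite("pics/crop1.png",c1)
cv2.imwrite("pics/crop2.png",cv2.resize(F["side"]["frame"][140:290,215:365],None,fx=3.8,fy=3.8,interpolation=2))
E
```

```text
[array([219.5, 213.5, 308.5, 283.5]), array([252.5, 128.5, 327.5, 202.5])]
tub (array([0.58356112, 0.04756695]), array([ 1.32259121,  1.13485537, -1.32425522, -0.57295818]))
tub (array([0.57958308, 0.04747884]), array([ 0.84557122,  0.13105162, -0.87247498, -0.12153007]))
tub (array([0.58186762, 0.04780384]), array([ 1.92679643,  1.25666389, -0.68730808, -0.40925558,  0.74015087,
       -0.6199512 , -0.98394127, -0.86473656]))
[array([272.5, 184.5, 311.5, 207.5]), array([371.5, 148.5, 408.5, 184.5])]
pad (array([ 0.58195962, -0.24886062]), array([ 1.49181502,  2.44713868, -1.49492232, -2.01101574]))
pad (array([ 0.57819976, -0.25617996]), array([ 0.61370149,  0.22154352, -0.61530234, -0.21500438]))
pad (array([ 0.58052026, -0.25428095]), array([ 2.40853117,  1.65979081, -0.67560684, -2.89804832, -0.01646416,
       -0.51911259, -1.24857406, -0.96466301]))
[array([331.5, 154.5, 341.5, 177.5]), array([379.5, 204.5, 390.5, 214.5])]
handle (array([ 0.4456117 , -0.22454276]), array([ 0.34599553, -0.63137925, -0.33721484,  0.59449863]))
handle (array([ 0.44090121, -0.22285877]), array([-0.15340267,  0.2307111 ,  0.14640085, -0.24147202]))
handle (array([ 0.44310852, -0.22296702]), array([ 1.11403587, -0.29947377,  0.4596263 ,  0.95196023, -0.12791357,
       -0.58062764,  0.17169016, -1.01752143]))
```

View pics/crop1.png

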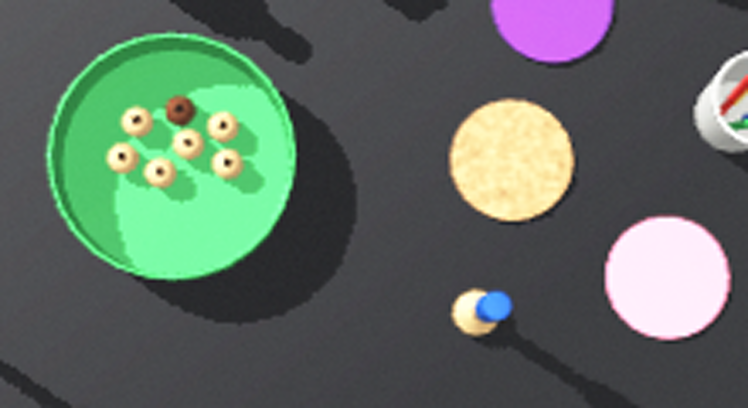

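View pics/crop2.png

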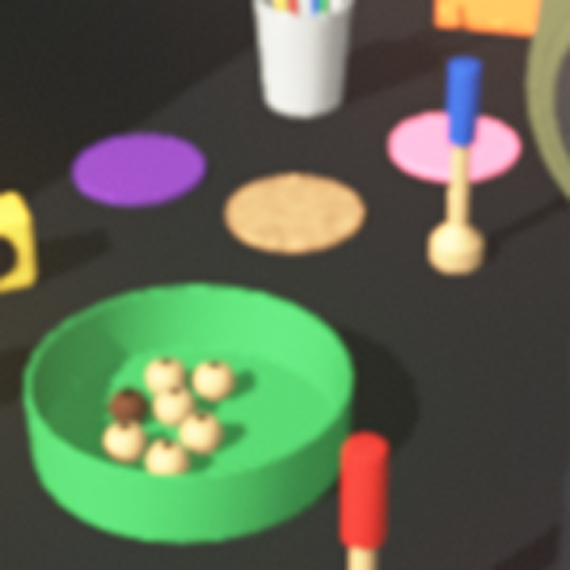

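The crops confirm it: blue handle at top px (385,211), cork pad at (390,167), and the dark bead on the far side of the green tub at (293,152). First I turn the tool so that its axes line up with the world (tool x = +y, tool y = +x).

Request:
send_rows(rows=[0,0,0,0,0,8,0,0,0,0,0,8,0,0,0,0,0,8,0,0,0,0,0,8,0,0,0,0,0,8,0,0,0,0,0,8,0,0,0,0,0,8,0,0,0,0,0,8.58], jaw=85, grip_force=80)

```text
time_s: 1.5
ee_pos: [0.2576, 0.5419, 0.2393]
tcp_rot: [-0.0, 0.709, 0.705, 0.0]
ft_force: [-0.2, 0.2, -0.9]
width: 0.0849
```

Request:
send_rows(rows=[-40,25,0,0,0,0,-40,25,0,0,0,0,-40,25,0,0,0,0,-40,25,0,0,0,0,-40,25,0,0,0,0,-40,25,0,0,0,0,-40,20,0,0,0,0,-40,10,0,0,0,0])

```text
time_s: 2.3
ee_pos: [0.439, 0.2201, 0.2395]
tcp_rot: [0.0, 0.707, 0.707, 0.0]
ft_force: [-0.0, 0.0, -0.5]
width: 0.0852
```

Request:
send_rows(rows=[-45,5,0,0,0,0,-45,0,0,0,0,0,-45,0,0,0,0,0,-45,0,0,0,0,0,-45,0,0,0,0,0,-45,0,0,0,0,0,-45,0,0,0,0,0,-45,0,0,0,0,0])

```text
time_s: 3.1
ee_pos: [0.4423, -0.14, 0.2397]
tcp_rot: [0.0, 0.707, 0.707, 0.0]
ft_force: [1.3, -0.2, -0.5]
width: 0.0847
```

Request:
send_rows(rows=[-40,0,0,0,0,0,-40,-1,0,0,0,0,-5,0,0,0,0,0,0,0,0,0,0,0,0,0,0,0,0,0])

```text
time_s: 3.6
ee_pos: [0.4414, -0.2224, 0.2392]
tcp_rot: [-0.0, 0.707, 0.707, 0.0]
ft_force: [0.0, 0.7, -0.9]
width: 0.0851
```

Run:
```python
from h import *
a=grab_frame("side")["frame"][90:230,260:420];b=grab_frame("top")["frame"][130:270,300:460]
cv2.imwrite("pics/pre.png",np.hstack([cv2.resize(i,None,fx=2.5,fy=2.5,interpolation=2) for i in(a,b)]))
```

```text
(no output)
```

View pics/pre.png

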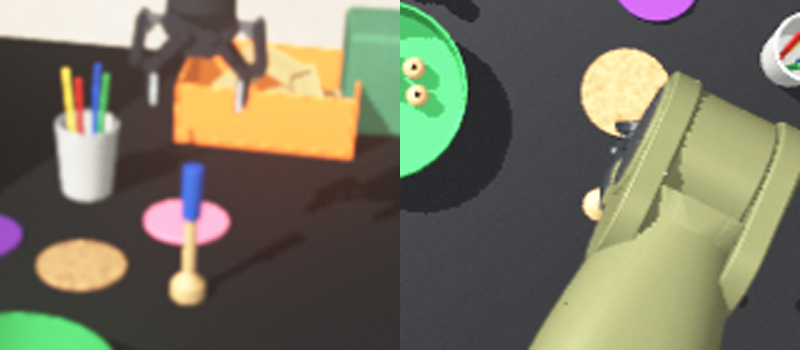

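The jaws straddle the blue handle: fingertips at crop (153,100) and (240,103), handle at (192,190). I descend.

Request:
send_rows(rows=[0,0,25,0,0,0,0,0,25,0,0,0,0,0,25,0,0,0,0,0,20,0,0,0,0,0,15,0,0,0,0,0,3,0,0,0,0,0,0,0,0,0])

```text
time_s: 4.4
ee_pos: [0.4414, -0.2222, 0.1262]
tcp_rot: [-0.0, 0.707, 0.708, -0.0]
ft_force: [0.4, -0.1, 0.4]
width: 0.0848
```

Request:
send_rows(rows=[0,0,0,0,0,0,0,0,0,0,0,0,0,0,0,0,0,0,0,0,0,0,0,0,0,0,0,0,0,0,0,0,0,0,0,0,0,0,0,0,0,0,0,0,0,0,0,0], jaw=10, grip_force=100)

```text
time_s: 5.2
ee_pos: [0.4422, -0.2235, 0.127]
tcp_rot: [0.001, 0.707, 0.707, 0.0]
ft_force: [0.7, 0.0, 5.6]
width: 0.0224
```

Request:
send_rows(rows=[0,0,-15,0,0,0,0,0,-25,0,0,0,0,0,-30,0,0,0,0,0,-20,0,0,0,0,0,0,0,0,0,0,0,0,0,0,0])

```text
time_s: 5.8
ee_pos: [0.4412, -0.2231, 0.2156]
tcp_rot: [-0.0, 0.707, 0.707, -0.0]
ft_force: [-0.1, -0.5, -1.8]
width: 0.0219
```

Run:
```python
from h import *
f=grab_frame("side");a=f["frame"][90:230,260:420];g=grab_frame("top");b=g["frame"][130:270,300:460]
cv2.imwrite("pics/lift.png",np.hstack([cv2.resize(i,None,fx=2.5,fy=2.5,interpolation=2) for i in(a,b)]))
s=sense();p=s["ee_pos"];print(p,s["width"],s["ft_force"])
ax=p+[0,0,.011]
for dz in(-.0325,-.1375): print(dz,proj(f,ax+[0,0,dz])[0], (proj(f,ax+[0,0,dz])[0]-[260,90])*2.5)
```

```text
[ 0.44053025 -0.22267517  0.21465311] 0.021900262173435485 [-0.6321247  -0.51338348 -1.14220398]
-0.0325 [338.90508325 148.78303359] [197.26270813 146.95758398]
-0.1375 [337.43539703 181.68579188] [193.58849258 229.21447971]
```

View pics/lift.png

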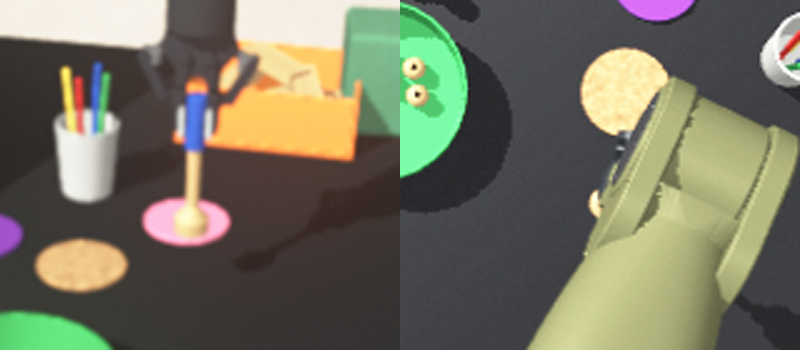

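The stirrer is held upright, with the handle/rod boundary at crop (195,150) and the foot at (190,228), as predicted. Next I carry it over the tub's near side.

Request:
send_rows(rows=[20,7,0,0,0,0,38,12,0,0,0,0,40,13,0,0,0,0,40,13,0,0,0,0,40,13,0,0,0,0,40,13,0,0,0,0,35,11,0,0,0,0,17,6,0,0,0,0])

```text
time_s: 6.7
ee_pos: [0.5292, 0.0496, 0.2145]
tcp_rot: [-0.001, 0.706, 0.708, -0.001]
ft_force: [0.3, -0.3, -1.5]
width: 0.022
```

Request:
send_rows(rows=[0,0,0,0,0,0,0,0,0,0,0,0,0,0,20,0,0,0,0,0,30,0,0,0,0,0,15,0,0,0,0,0,0,0,0,0])

```text
time_s: 7.3
ee_pos: [0.5268, 0.0453, 0.1485]
tcp_rot: [-0.002, 0.708, 0.706, -0.002]
ft_force: [-0.6, -0.1, -1.3]
width: 0.0219
```

Run:
```python
from h import *
f=grab_frame("side");a=f["frame"][160:300,190:350];g=grab_frame("top");b=g["frame"][100:240,210:370]
cv2.imwrite("pics/tub1.png",np.hstack([cv2.resize(i,None,fx=2.5,fy=2.5,interpolation=2) for i in(a,b)]))
s=sense();p=s["ee_pos"];print(p,s["width"],s["ft_force"])
```

```text
[0.52905998 0.04585438 0.15128229] 0.02208124512530322 [ 0.25220181 -0.10408745 -1.30319222]
```

View pics/tub1.png

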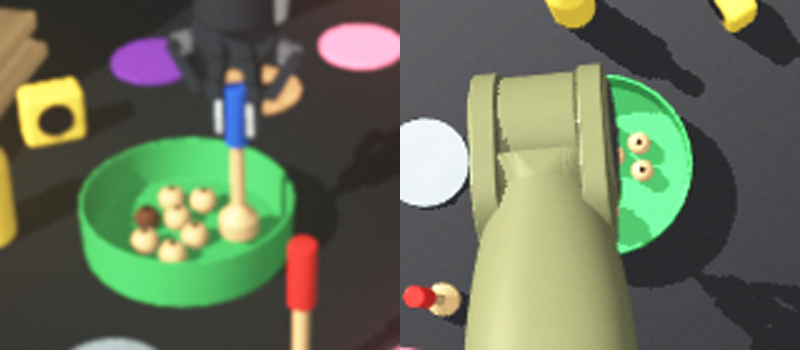

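The foot (side crop (238,222)) is inside the tub on the bare near side, clear of the beads. I lower it.

Request:
send_rows(rows=[0,0,8,0,0,0,0,0,6,0,0,0,0,0,2,0,0,0,0,0,1,0,0,0,0,0,0,0,0,0])

```text
time_s: 7.9
ee_pos: [0.5295, 0.0469, 0.1343]
tcp_rot: [-0.0, 0.707, 0.707, -0.0]
ft_force: [0.2, -0.1, -1.0]
width: 0.0217
```

Request:
send_rows(rows=[0,0,1,0,0,0,0,0,0,0,0,0])

```text
time_s: 8.1
ee_pos: [0.5296, 0.0469, 0.1334]
tcp_rot: [0.0, 0.707, 0.707, 0.0]
ft_force: [0.0, 0.5, -1.3]
width: 0.0224
```

Request:
send_rows(rows=[0,0,1,0,0,0,0,0,0,0,0,0])

```text
time_s: 8.3
ee_pos: [0.5296, 0.0469, 0.1322]
tcp_rot: [0.0, 0.707, 0.707, -0.0]
ft_force: [-0.6, 0.2, -2.0]
width: 0.0223
```

Request:
send_rows(rows=[0,0,1,0,0,0,0,0,0,0,0,0])

```text
time_s: 8.5
ee_pos: [0.5298, 0.0469, 0.132]
tcp_rot: [0.0, 0.707, 0.707, 0.0]
ft_force: [-1.9, 0.4, 4.5]
width: 0.0224
```

Contact with the floor at 4.5 N. I ease off 1 mm and begin the round.

Request:
send_rows(rows=[0,0,-1,0,0,0,6.5,0.4,0,0,0,0,6.4,1.3,0,0,0,0,6.2,2.1,0,0,0,0,5.9,2.9,0,0,0,0,5.4,3.6,0,0,0,0,5,4.3,0,0,0,0])

```text
time_s: 9.2
ee_pos: [0.5445, 0.0829, 0.1322]
tcp_rot: [-0.0, 0.707, 0.707, -0.0]
ft_force: [-0.1, -0.6, -2.8]
width: 0.0221
```

Request:
send_rows(rows=[4.3,5,0,0,0,0,3.6,5.4,0,0,0,0,2.9,5.9,0,0,0,0,2.1,6.2,0,0,0,0,1.3,6.4,0,0,0,0,0.4,6.5,0,0,0,0])

```text
time_s: 9.8
ee_pos: [0.5801, 0.0969, 0.1323]
tcp_rot: [0.0, 0.707, 0.707, -0.0]
ft_force: [-0.6, 0.4, -1.0]
width: 0.0221
```

Request:
send_rows(rows=[-0.4,6.5,0,0,0,0,-1.3,6.4,0,0,0,0,-2.1,6.2,0,0,0,0,-2.9,5.9,0,0,0,0,-3.6,5.4,0,0,0,0,-4.3,5,0,0,0,0])

```text
time_s: 10.4
ee_pos: [0.6154, 0.0819, 0.1323]
tcp_rot: [-0.0, 0.707, 0.707, -0.0]
ft_force: [0.2, -0.0, -0.9]
width: 0.0218
```

Request:
send_rows(rows=[-5,4.3,0,0,0,0,-5.4,3.6,0,0,0,0,-5.9,2.9,0,0,0,0,-6.2,2.1,0,0,0,0,-6.4,1.3,0,0,0,0,-6.5,0.4,0,0,0,0])

```text
time_s: 11.0
ee_pos: [0.6296, 0.0462, 0.1323]
tcp_rot: [0.0, 0.707, 0.707, 0.0]
ft_force: [0.6, 1.1, -1.8]
width: 0.0221
```

Run:
```python
from h import *
f=grab_frame("side");a=f["frame"][160:300,190:350];g=grab_frame("top");b=g["frame"][100:240,210:370]
cv2.imwrite("pics/tub2.png",np.hstack([cv2.resize(i,None,fx=2.5,fy=2.5,interpolation=2) for i in(a,b)]))
s=sense();p=s["ee_pos"];print(p,s["width"],s["ft_force"])
```

```text
[0.6294864  0.04576228 0.13229495] 0.02194814075251241 [ 0.33780686  0.14637703 -0.92878792]
```

View pics/tub2.png

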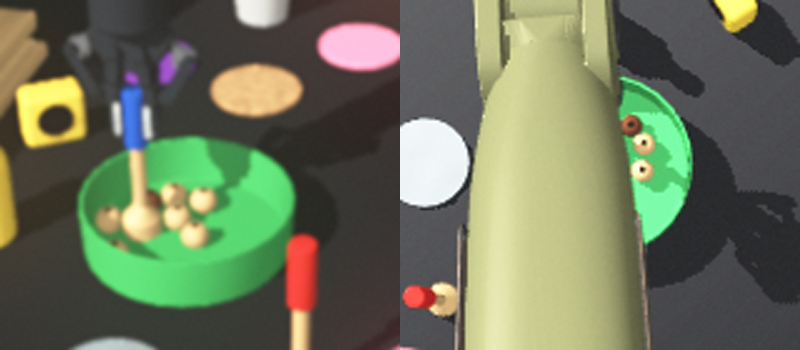

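The stirrer is still upright at the far side (foot at crop (140,220)). The dark bead has already been pushed to the right (top crop (631,125)). I continue.

Request:
send_rows(rows=[-6.5,-0.4,0,0,0,0,-6.4,-1.3,0,0,0,0,-6.2,-2.1,0,0,0,0,-5.9,-2.9,0,0,0,0,-5.4,-3.6,0,0,0,0,-5,-4.3,0,0,0,0])

```text
time_s: 11.7
ee_pos: [0.6146, 0.0109, 0.1323]
tcp_rot: [-0.0, 0.707, 0.707, -0.0]
ft_force: [0.8, -0.1, -1.5]
width: 0.0221
```

Request:
send_rows(rows=[-4.3,-5,0,0,0,0,-3.6,-5.4,0,0,0,0,-2.9,-5.9,0,0,0,0,-2.1,-6.2,0,0,0,0,-1.3,-6.4,0,0,0,0,-0.4,-6.5,0,0,0,0])

```text
time_s: 12.3
ee_pos: [0.579, -0.0033, 0.1323]
tcp_rot: [0.0, 0.707, 0.707, -0.0]
ft_force: [0.1, -0.6, -1.1]
width: 0.0221
```

Request:
send_rows(rows=[0.4,-6.5,0,0,0,0,1.3,-6.4,0,0,0,0,2.1,-6.2,0,0,0,0,2.9,-5.9,0,0,0,0,3.6,-5.4,0,0,0,0,4.3,-5,0,0,0,0])

```text
time_s: 12.9
ee_pos: [0.5437, 0.0118, 0.1323]
tcp_rot: [-0.0, 0.707, 0.707, -0.0]
ft_force: [0.1, -0.3, -1.4]
width: 0.0217
```

Request:
send_rows(rows=[5,-4.3,0,0,0,0,5.4,-3.6,0,0,0,0,5.9,-2.9,0,0,0,0,6.2,-2.1,0,0,0,0,6.4,-1.3,0,0,0,0,6.5,-0.4,0,0,0,0,1,0,0,0,0,0,0,0,0,0,0,0])

```text
time_s: 13.7
ee_pos: [0.5297, 0.0481, 0.1323]
tcp_rot: [0.0, 0.707, 0.707, 0.0]
ft_force: [-0.5, 0.0, -1.9]
width: 0.0217
```

Run:
```python
from h import *
f=grab_frame("side");a=f["frame"][160:300,190:350];g=grab_frame("top");b=g["frame"][100:240,210:370]
cv2.imwrite("pics/tub3.png",np.hstack([cv2.resize(i,None,fx=2.5,fy=2.5,interpolation=2) for i in(a,b)]))
s=sense();p=s["ee_pos"];print(p,s["width"],s["ft_force"])
```

```text
[0.52967933 0.04776028 0.13228696] 0.021654349505193838 [ 0.08747242  0.17844446 -2.00045337]
```

View pics/tub3.png

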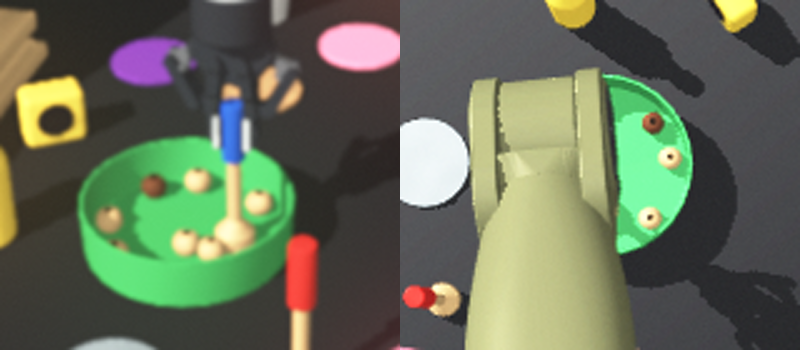

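The round is closed. The dark bead (side crop (153,185), top crop (652,122)) is in the tub, several cm from its start. I lift the stirrer and carry it to the cork pad.

Request:
send_rows(rows=[0,0,-15,0,0,0,0,0,-25,0,0,0,0,0,-30,0,0,0,0,0,-12,0,0,0,0,0,0,0,0,0])

```text
time_s: 14.3
ee_pos: [0.531, 0.0478, 0.216]
tcp_rot: [0.001, 0.707, 0.707, 0.001]
ft_force: [-0.3, 1.4, -1.5]
width: 0.0218
```

Request:
send_rows(rows=[-20,4,0,0,0,0,-40,7,0,0,0,0,-45,7,0,0,0,0,-48,8,0,0,0,0,-48,8,0,0,0,0,-45,7,0,0,0,0,-37,6,0,0,0,0,-20,3,0,0,0,0])

```text
time_s: 15.1
ee_pos: [0.5788, -0.2581, 0.212]
tcp_rot: [-0.001, 0.708, 0.706, -0.001]
ft_force: [-0.3, 0.2, -1.5]
width: 0.0216
```

Request:
send_rows(rows=[0,0,0,0,0,0,0,0,0,0,0,0,0,0,20,0,0,0,0,0,25,0,0,0,0,0,15,0,0,0,0,0,5,0,0,0,0,0,0,0,0,0])

```text
time_s: 15.8
ee_pos: [0.5789, -0.2536, 0.1486]
tcp_rot: [-0.001, 0.707, 0.708, -0.0]
ft_force: [0.2, 0.1, -1.5]
width: 0.0218
```

Run:
```python
from h import *
f=grab_frame("side");a=f["frame"][100:240,220:380];g=grab_frame("top");b=g["frame"][100:240,310:470]
cv2.imwrite("pics/pad1.png",np.hstack([cv2.resize(i,None,fx=2.5,fy=2.5,interpolation=2) for i in(a,b)]))
s=sense();p=s["ee_pos"];print(p,s["width"],s["ft_force"])
```

```text
[ 0.58004771 -0.25456574  0.150194  ] 0.022049752499904807 [ 0.73080937 -0.00853644 -1.09666757]
```

View pics/pad1.png

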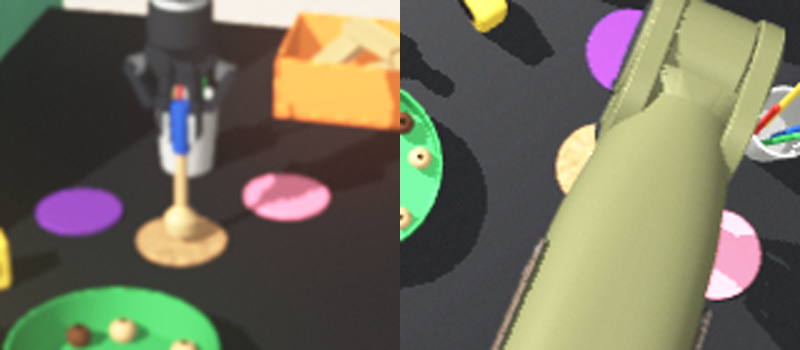

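The foot (side crop (182,225)) hovers centrally over the cork pad (181,240). I lower it.

Request:
send_rows(rows=[0,0,7,0,0,0,0,0,5,0,0,0,0,0,2,0,0,0,0,0,1,0,0,0,0,0,0,0,0,0])

```text
time_s: 16.4
ee_pos: [0.5794, -0.2552, 0.1341]
tcp_rot: [-0.0, 0.707, 0.707, -0.0]
ft_force: [-0.0, 0.2, -1.4]
width: 0.0219
```

Request:
send_rows(rows=[0,0,1,0,0,0,0,0,0,0,0,0])

```text
time_s: 16.6
ee_pos: [0.5795, -0.2552, 0.1333]
tcp_rot: [0.0, 0.707, 0.707, 0.0]
ft_force: [-0.1, 0.0, -1.0]
width: 0.0224
```

Request:
send_rows(rows=[0,0,0.7,0,0,0,0,0,0,0,0,0,0,0,0,0,0,0])

```text
time_s: 16.9
ee_pos: [0.5797, -0.2553, 0.1331]
tcp_rot: [0.0, 0.707, 0.707, 0.0]
ft_force: [-0.6, -0.3, 2.4]
width: 0.022
```

Contact at 2.4 N. I open the jaws.

Request:
send_rows(rows=[0,0,0,0,0,0,0,0,0,0,0,0,0,0,0,0,0,0,0,0,0,0,0,0,0,0,0,0,0,0,0,0,0,0,0,0], jaw=80)

```text
time_s: 17.5
ee_pos: [0.5795, -0.2552, 0.1325]
tcp_rot: [-0.0, 0.707, 0.707, -0.0]
ft_force: [0.6, -0.1, -1.4]
width: 0.0801
```

Run:
```python
from h import *
f=grab_frame("side");a=f["frame"][100:240,220:380]
cv2.imwrite("pics/rel.png",cv2.resize(a,None,fx=3,fy=3,interpolation=2))
s=sense();print(s["ee_pos"],s["width"],s["ft_force"])
```

```text
[ 0.57950582 -0.25514676  0.1325449 ] 0.07996477580293053 [-0.09908233  0.48980573 -0.60931998]
```

View pics/rel.png

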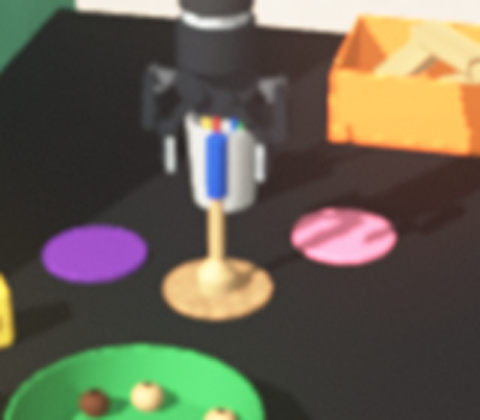

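The stirrer is released and upright at crop (215,165–290), with the foot centred on the cork pad and the fingers clear at (170,155) and (260,163). I retreat straight up and then back.

Request:
send_rows(rows=[0,0,-10,0,0,0,0,0,-20,0,0,0,0,0,-30,0,0,0,0,0,-30,0,0,0,0,0,-25,0,0,0,0,0,-10,0,0,0,0,0,0,0,0,0])

```text
time_s: 18.25
ee_pos: [0.5804, -0.2556, 0.2596]
tcp_rot: [0.002, 0.707, 0.707, 0.001]
ft_force: [-0.0, 0.3, 0.2]
width: 0.0795
```

Request:
send_rows(rows=[30,-10,0,0,0,0,45,-15,0,0,0,0,45,-15,0,0,0,0,45,-15,0,0,0,0,45,-15,0,0,0,0,45,-15,0,0,0,0,45,-15,0,0,0,0,45,-5,0,0,0,0])

```text
time_s: 19.05
ee_pos: [0.4721, 0.0911, 0.2561]
tcp_rot: [-0.001, 0.707, 0.707, -0.001]
ft_force: [0.6, -0.1, -0.5]
width: 0.0799
```

Request:
send_rows(rows=[45,0,0,0,0,0,45,0,0,0,0,0,45,0,0,0,0,0,20,0,0,0,0,0,0,0,0,0,0,0,0,0,0,0,0,0])

```text
time_s: 19.65
ee_pos: [0.4737, 0.2445, 0.2561]
tcp_rot: [-0.0, 0.707, 0.707, -0.001]
ft_force: [0.6, 0.1, 0.2]
width: 0.0801
```

Run:
```python
from meas import *
F={n:grab_frame(n) for n in("side","top")}
H={n:cv2.cvtColor(F[n]["frame"],cv2.COLOR_BGR2HSV).astype(int) for n in F}
o=[]
for n,near in (("side",(291,155)),("top",(395,167))):
    h=H[n];o.append(blob(np.all((h>=(100,120,40))&(h<=(130,255,255)),-1),near)[0])
print(o)
for i in(0,1): print("handle",fit([[F["side"],F["top"]][i]],lambda x:np.r_[ring(x[0],x[1],.012,.176),ring(x[0],x[1],.012,.111)],[o[i]],[.58,-.255]))
print(sense()["time_s"])
for n in F:
  for t in cut_out(F[n],"dark_bead_mid"):
    ys,xs=np.nonzero(t["mask"]);print("dark",n,round(t["score"],2),xs.mean(),ys.mean(),atz(F[n],(xs.mean(),ys.mean()),.02))
print("dark start",atz(F["top"],(292.9,152.1),.02))
a=F["side"]["frame"][130:290,215:375];b=F["top"]["frame"][100:260,250:410]
b=F["top"]["frame"][90:250,250:410]
cv2.imwrite("pics/fin.png",np.hstack([cv2.resize(i,None,fx=2.5,fy=2.5,interpolation=2) for i in(a,b)]))
```

```text
[array([487.5,  75.5, 521.5, 129.5]), array([390.5, 155.5, 400.5, 165.5])]
handle (array([-0.09842109, -0.86956285]), array([ 12.20131504,  18.91449221, -12.22012326, -16.72013157]))
handle (array([ 0.57713723, -0.2538784 ]), array([-0.8902547 , -0.84276781,  0.85037335,  0.87806916]))
19.75
dark top 0.54 311.13461538461536 148.69230769230768 [ 0.63302774 -0.01473051  0.02      ]
dark start [0.62303657 0.04098007 0.02      ]
```

View pics/fin.png

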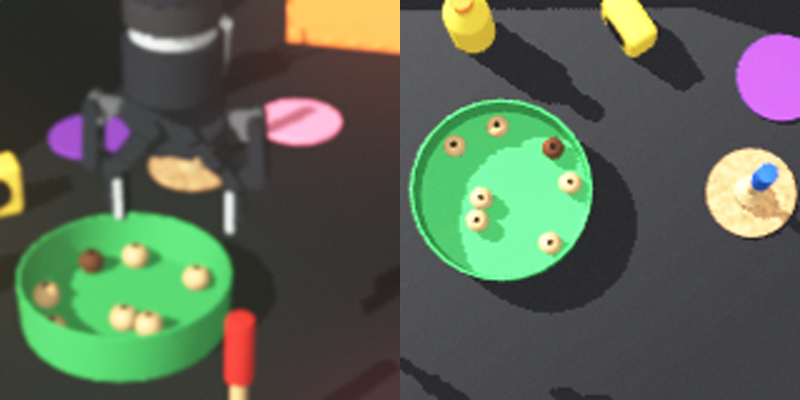

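The top view shows the stirrer standing on the cork pad (foot at crop (748,187), pad (751,193)). The dark bead is in the tub at (552,148), about 56 mm from its start, and the arm is clear.

```bash
python3 -c "
from plant import *
print(job_done())"
```

```text
the job is handed in; nothing more can be done
None
```

I stirred the green tub once clockwise with the blue-handled stirrer, then stood it on the cork pad and let go. The job was handed in at about 20 s and no verdict was reported.

- **Stirring:** I put the foot on the tub's floor on the near side (4.5 N contact), then raised it 1 mm. It went near, left, far, right and back to near at a radius of about 50 mm.
- **Stirrer:** in the last top view it stands upright. Its handle is at (0.577, -0.254), about 2 mm from the pad's measured centre at (0.578, -0.256).
- **Dark bead:** it is still in the tub, about 56 mm from where it started and about 81 mm from the tub's centre.
- **Arm:** it is clear of everything.
- **Check that failed:** the last handle measurement in the side camera picked up a different blue object because the arm hid the stirrer, so I discarded it. The side picture taken just after release showed the stirrer upright and centred.

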